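Sweep the black ferrules into the pan

ROBOT

A 7-joint arm with a two-finger parallel gripper is mounted at the origin on a cart in front of the work surface, level with it; the furniture and walls round the work are solid. World frame = base frame: x ahead of the robot, y to its left, z up, the work surface at z = 0. Lengths are in mm, angles in rad, forces in N, time in s.
With the tool pointing down it reaches from about 425 to 950 mm from the base axis. Payload 4.7 kg.
Tool frame: the origin (TCP) lies midway between the tips of the shut fingers; the grasp point (between the pads) lies 19 mm behind it (r.grip_depth is the distance from the TCP to the grasp point, in mm); z points along the fingers, y is the line along which they close (so a half turn about z gives the same grasp; the last joint's range is limited). The gripper opens to 87 mm and grips with 3 to 60 N. Pads are 19 mm wide; open, the fingers measure 117 mm over their backs; the gripper's body (75 mm by 190 mm) begins 51 mm behind the grasp point.
Start: joints at [1.278, 0.469, -0.049, 1.532, 0.024, 1.141, -0.082], TCP at [176.054, -651.655, 222.573] pointing down, gripper open.
Joint ranges: [-2.59, 2.59], [-0.33, 1.99], [-1.39, 1.29], [0.1, 2.45], [-1.04, 4.18], [0.21, 1.99], [-2.66, 2.66]. Speed limits (rad/s): [2.57, 2.57, 3.14, 3.14, 3.14, 3.14, 3.14].

INTERFACE

Orientations are given as a 3x3 rotation matrix whose columns are the frame's x, y, z axes.
In Python, from station import r gives the robot as it stands.
- The arm moves only by the shell command python3 -m crank 'ROWS' [FORCE]. ROWS is JSON, a list of rows, each a list of 7 numbers: the opening, from 0 (shut) to 1 (fully open), then the shift along the tool's x, y, z in units of 25 mm (1.0 is 25 mm), then the turn, a rotation vector about the tool's x, y, z in units of 5 degrees (1.0 is 5 degrees). A call has 1 to 20 rows; each row shifts and turns the commanded pose from where the row before left it, along the tool's axes as they then stand; what a row does not reach is not made up. A row lasts 1/10 s, in which the tool goes at most 50 mm and 8.59 degrees, less where a joint would pass 70% of its speed; a pose out of reach is approached as far as the arm can. A call is refused whole if a number of a shift passes 1 or a number of a turn 1, either way. A call with a gripper value outside its range is refused whole. The fingers move at their own pace and stop on an object; FORCE is the grip in N (left out, the last holds). Time passes only in rows, so rows that do not move let the fingers close. It gives the time, the measured TCP pose, the force, the opening and the grip force at its end, in the units of the state.
- r.sense(): the state, without advancing time (a new reading comes with each control period).
- r.capture(name): name is "scene" or "top"; returns the picture (480x640x3 uint8, red, green, blue); there is no depth.
- r.camera_info(name): a dict with "mtx" (3x3 intrinsics, pixels), "extrinsics" (4x4, takes a point from camera to world coordinates). Camera axes: x right, y up, looking along -z (the intrinsics and any distortion apply to the point x, -y, -z); pixel columns grow to the right and rows downward; lengths in mm; the calibration is good to about 2 mm. A picture is of the moment at which its call begins. camera_info takes no time and is no camera call.
- r.hand_in(): hands the job in; it is judged then, once.
The state is a dict: "t": time; "q": joint angles; "joint_velocities": joint speeds; "tau": joint torques, N m; "position": TCP position; "ee_rot": TCP orientation; "ft_force": force on the tool from outside, world axes, zero at the start; "torque": the same for the moment, N m; "grip_width": finger opening in mm; "finger_force": force on a finger pad.
Only numpy, scipy, OpenCV 4.12 (cv2) and the standard library are available. Lean on these libraries where they do the work, as an engineer would, in place of code of your own. Each camera call takes 0.05 s, during which the arm holds its last target. There are 200 camera calls.

TASK

With the fingertips, sweep the three black ferrules across the bench into the open mouth of the low pale metal pan, so that each ends at rest past the pan's sloping lip; it does not matter whether they stand or lie. Only push them along the surface, never pick them up. Leave the red ferrule standing where it is, and do not shift the sanding block, club head, hex keys or glue tube.

Things in the scene. Friction and masses are not known exactly. Their poses are not given: they have to be found in the camera images.
- pan: low open-fronted pale aluminium sweeping pan, fixed to the bench. Outside 130 mm deep (its x), 200 mm wide (its y); origin at the centre of its underside, on the bench; +x points from the open mouth (x = -65 mm, no wall there) to the back wall. Side and back walls 3 mm thick, 33 mm high with their rolled rim
- pan_mouth (a point): middle of the pan's mouth edge, at bench level; axes as the pan's. From here the lip slopes up over the first 20 mm inwards, from bench level to the flat floor 2 mm above the bench
- pan_floor (a point): middle of the pan's flat floor (110 mm by 194 mm), on its top face; axes as the pan's
- ferrule_1: black tapered ferrule (a small plastic sleeve, solid here), 14 mm diameter, 22 mm tall, about 15 g, standing upright loose on the bench; if it is knocked over it can roll. To be swept. Origin at the centre of its underside, z up along it
- ferrule_2: black tapered ferrule (a small plastic sleeve, solid here), 14 mm diameter, 22 mm tall, about 15 g, standing upright loose on the bench; if it is knocked over it can roll. To be swept. Origin at the centre of its underside, z up along it
- ferrule_4: black tapered ferrule (a small plastic sleeve, solid here), 14 mm diameter, 22 mm tall, about 15 g, standing upright loose on the bench; if it is knocked over it can roll. To be swept. Origin at the centre of its underside, z up along it
- ferrule_1_mid (a point): middle of black ferrule_1, on its axis, 11 mm above its underside
- ferrule_2_mid (a point): middle of black ferrule_2, on its axis, 11 mm above its underside
- ferrule_4_mid (a point): middle of black ferrule_4, on its axis, 11 mm above its underside
- ferrule_3: red tapered ferrule (a small plastic sleeve, solid here), 14 mm diameter, 22 mm tall, about 15 g, standing upright loose on the bench; if it is knocked over it can roll. To be left alone. At least 35 mm from the black ones, centre to centre. Origin at the centre of its underside, z up along it
- sanding_block: cork-coloured sanding block, 58 x 105 x 35 mm (x, y, z), loose; bystander lying beyond the ferrules as seen from the robot; origin at the centre of its underside
- iron_head: silver-grey iron club head lying flat, 79 x 88 x 11 mm, loose; bystander beyond the ferrules; origin at the centre of its underside
- hex_keys: red folding hex key set, 31 x 86 x 22 mm, loose; bystander to the left of the ferrules, behind the vice; origin at the centre of its underside
- bench_vice: blue bench vice, fixed, part of the bench and no part of the task: its body stands to the left of the ferrules at the front of the bench, 0.26 m high, all of it at y > 0.07 m and x < 0.54 m in the robot's frame; keep the gripper's body clear of it. Origin at its foot
- glue_tube: yellow glue tube with a black cap, 34 x 112 x 20 mm, loose; bystander to the right of the pan; origin at the centre of its underside

How it is judged:
By the outcome, as a careful person would: the job done as asked, in the order asked, and still so for the second after the job is handed in, with the robot touching nothing.
It also fails if it takes over 70 s, if anything falls off the work surface, if the arm or the gripper's body presses on something with over 40 N, if the wrist force passes 120 N, or if a joint passes its speed limit or range.

## Working session

There is one attempt and no reset: what is moved stays moved. The work goes in short steps, Python scripts to look and compute and a shell command to move; the robot and the scene stay as the last step left them, time stands still between calls to the robot, and variables do not carry over. Pictures are saved under pics/ and viewed, at most 10 in all, crops included, and the job is handed in when it is done.

```bash
mkdir -p pics; cat > h.py <<'E'
import numpy as np, cv2
from station import r
def snap(cam,name):
    im=r.capture(cam); cv2.imwrite(f'pics/{name}.png',im[:,:,::-1]); return im
def cast(cam,u,v,z):
    c=r.camera_info(cam); K=np.array(c['mtx']); E=np.array(c['extrinsics'])
    p=np.linalg.solve(K,[u,v,1.]); d=E[:3,:3]@np.array([p[0],-p[1],-p[2]]); o=E[:3,3]
    return o+d*(z-o[2])/d[2]
E
python3 - <<'E'
from h import *
for c in('scene','top'):
    snap(c,c+'0'); i=r.camera_info(c); print(c,i)
s=r.sense();print(s['position'],s['ee_rot'],s['grip_width'])
E
```

```text
scene {'mtx': array([[473.06447173,   0.        , 327.65079471],
       [  0.        , 473.06447173, 243.44202742],
       [  0.        ,   0.        ,   1.        ]]), 'extrinsics': array([[-7.92560995e-01,  4.57645011e-01, -4.02998899e-01,
         1.22529624e+02],
       [-6.09763703e-01, -6.01221869e-01,  5.16449892e-01,
         3.17621578e+02],
       [-5.94103444e-03,  6.55052142e-01,  7.55560319e-01,
         8.45720642e+02],
       [ 0.00000000e+00,  0.00000000e+00,  0.00000000e+00,
         1.00000000e+00]])}
top {'mtx': array([[478.68763788,   0.        , 320.27360431],
       [  0.        , 478.68763788, 227.34754291],
       [  0.        ,   0.        ,   1.        ]]), 'extrinsics': array([[-2.67584892e-02,  9.91135448e-01, -1.30132648e-01,
         3.36273561e+02],
       [-9.99558586e-01, -2.48476196e-02,  1.62858524e-02,
        -2.00465556e+02],
       [ 1.29079990e-02,  1.30510991e-01,  9.91362832e-01,
         1.40408647e+03],
       [ 0.00000000e+00,  0.00000000e+00,  0.00000000e+00,
         1.00000000e+00]])}
[ 175.87952843 -651.13067895  221.58805714] [[ 9.65405228e-01  2.60753738e-01 -4.83507292e-04]
 [ 2.60754185e-01 -9.65403705e-01  1.71481445e-03]
 [-1.96354551e-05 -1.78156738e-03 -9.99998413e-01]] 87.29851092809501
```

View pics/scene0.png

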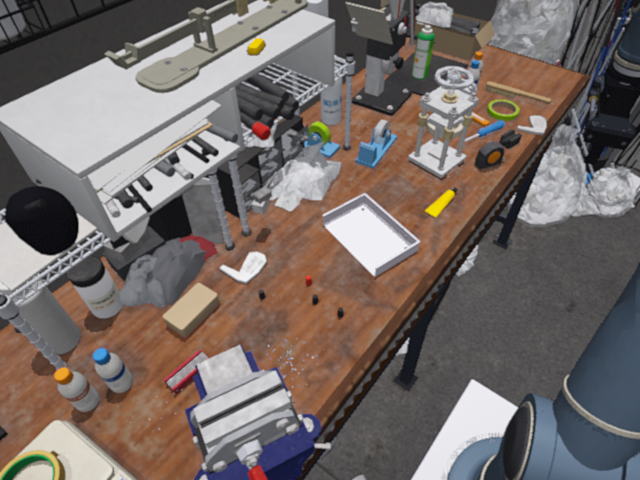

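View pics/top0.png

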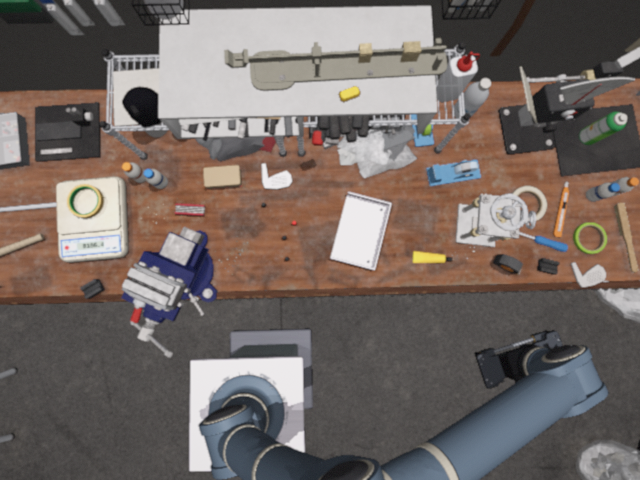

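The scene view shows black ferrules near (262,295), (315,300) and (340,313), with the red one at (308,281). In the top view the blacks are near (264,205), (284,238) and (287,259), the red is at (293,222), and the pan is around (361,231) with its mouth facing left (+y).

```bash
cat >> h.py <<'E'
def blobs(cam,im,box,kind,amin=6):
    x0,y0,x1,y1=box; c=im[y0:y1,x0:x1].astype(int); R,G,B=c[...,0],c[...,1],c[...,2]
    m=(c.max(2)<52) if kind=='k' else (R>120)&(G<60)&(B<60) if kind=='r' else (c.min(2)>135)
    n,_,st,ce=cv2.connectedComponentsWithStats(m.astype(np.uint8))
    return [(ce[i]+[x0,y0],st[i]) for i in range(1,n) if st[i][4]>=amin],m
def look(tag,boxs=(235,260,400,330),boxt=(225,185,400,275)):
    for cam,b in(('scene',boxs),('top',boxt)):
        im=snap(cam,cam+tag)
        for k in'kr':
            for ce,st in blobs(cam,im,b,k)[0]: print(cam,k,ce.round(1),st[4],cast(cam,*ce,11).round(1)[:2])
E
python3 - <<'E'
from h import *
look('1')
for cam,b in(('scene',(315,185,425,280)),('top',(320,185,400,275))):
    im=cv2.imread(f'pics/{cam}1.png')[:,:,::-1]
    bl,m=blobs(cam,im,b,'w'); 
    m=cv2.morphologyEx(m.astype(np.uint8),cv2.MORPH_CLOSE,np.ones((5,5)))
    c=max(cv2.findContours(m,0,2)[0],key=cv2.contourArea)
    q=cv2.approxPolyDP(cv2.convexHull(c),4,True)[:,0]+[b[0],b[1]]
    for p in q: print(cam,p,cast(cam,*p,33).round(),cast(cam,*p,0).round())
a=cv2.imread('pics/scene1.png')[180:340,230:430];b=cv2.imread('pics/top1.png')[170:280,225:425]
cv2.imwrite('pics/crop.png',np.vstack([cv2.resize(a,None,fx=2.2,fy=2.2),cv2.resize(b,None,fx=2.2,fy=2.2)])[:600])
E
```

```text
scene k [261.8 295.5] 26 [589.9 -51.4]
scene k [314.8 300.3] 28 [ 492.2 -110.3]
scene k [340.  313.6] 27 [ 430.2 -116.1]
scene k [398.3 328.3] 6 [ 315.9 -159.6]
scene r [307.6 279.8] 21 [ 538.5 -142.9]
scene [363 193] [ 588. -424.   33.] [ 606. -454.    0.]
scene [420 241] [ 393. -371.   33.] [ 404. -399.    0.]
scene [375 275] [ 420. -228.   33.] [ 432. -251.   -0.]
scene [325 227] [ 592. -275.   33.] [ 611. -299.    0.]
scene [322 215] [ 622. -301.   33.] [ 642. -326.    0.]
top [348 191] [ 621. -307.   33.] [ 628. -309.    0.]
top [391 203] [ 583. -431.   33.] [ 589. -437.    0.]
top [375 269] [ 392. -376.   33.] [ 394. -381.    0.]
top [330 258] [ 427. -248.   33.] [ 429. -250.    0.]
```

View pics/crop.png

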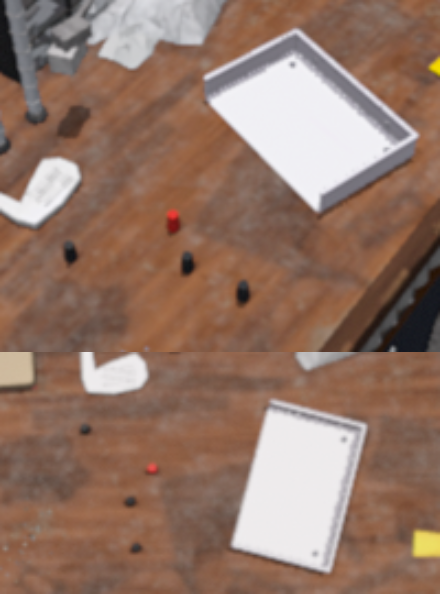

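The crop shows all four ferrules upright, the pan's mouth edge open towards them, and the club head beyond ferrule A. Next I'll refine the top-view positions.

```bash
python3 - <<'E'
from h import *
im=cv2.imread('pics/top1.png')[:,:,::-1]
for u,v in((263.6,205.5),(284.1,238.2),(286.8,259.1),(294.1,222.7)):
    x,y=int(u)-5,int(v)-5; c=im[y:y+11,x:x+11].astype(float)
    f=c[...,0]-c[...,2] if u>290 else -c.max(2)
    w=np.clip(f-np.median(f)-12,0,None); yy,xx=np.mgrid[:11,:11]
    p=np.array([(w*xx).sum(),(w*yy).sum()])/w.sum()+[x,y]; print(p.round(1),w.max(),cast('top',*p,12).round(1))
print('head near',cast('scene',266,257,0),cast('scene',240,283,0))
E
python3 -m crank '[[0.1,0,0,0,0,0,-1],[0.1,0,0,0,0,0,-1],[0.1,0,0,0,0,0,-1],[0.1,0,0,0,0,0,-1],[0.1,0,0,0,0,0,-1],[0.1,0,0,0,0,0,-1],[0.1,0,0,0,0,0,-1],[0.1,0,0,0,0,0,-1],[0.1,0,0,0,0,0,-1],[0.1,0,0,0,0,0,-1],[0.1,0,0,0,0,0,-1],[0.1,0,0,0,0,0,-1],[0.1,0,0,0,0,0,-1],[0.1,0,0,0,0,0,-1]]' 20
```

```text
[263.4 205.1] 80.0 [589.3 -57.6  12. ]
[283.9 237.8] 77.0 [ 490.9 -116.2   12. ]
[286.5 258.9] 76.0 [ 429.  -122.7   12. ]
[293.7 222.2] 69.0 [ 536.1 -145.8   12. ]
head near [ 661.70579036 -141.28794288    0.        ] [657.17302206 -51.49911472   0.        ]
t: 1.6
position: [175.9, -651.5, 222.3]
ee_rot: [[0.082, 0.997, -0.0], [0.997, -0.082, 0.0], [0.0, -0.0, -1.0]]
ft_force: [-0.3, 0.4, -0.2]
grip_width: 8.9
finger_force: 0.0
```

```bash
python3 -m crank '[[0.1,1,0.54,0,0,0,0],[0.1,1,0.54,0,0,0,0],[0.1,1,0.54,0,0,0,0],[0.1,1,0.54,0,0,0,0],[0.1,1,0.54,0,0,0,0],[0.1,1,0.54,0,0,0,0],[0.1,1,0.54,0,0,0,0],[0.1,1,0.54,0,0,0,0],[0.1,1,0.54,0,0,0,0],[0.1,1,0.54,0,0,0,0],[0.1,1,0.54,0,0,0,0],[0.1,1,0.54,0,0,0,0],[0.1,1,0.54,0,0,0,0],[0.1,1,0.54,0,0,0,0],[0.1,1,0.54,0,0,0,0],[0.1,1,0.54,0,0,0,0],[0.1,1,0.54,0,0,0,0],[0.1,1,0.54,0,0,0,0],[0.1,0,0,0,0,0,0],[0.1,0,0,0,0,0,0]]'; python3 -c "
from station import r;print(r.sense()['q'])"
```

```text
t: 3.6
position: [456.5, -223.7, 222.5]
ee_rot: [[0.084, 0.996, -0.0], [0.996, -0.084, -0.0], [-0.0, -0.0, -1.0]]
ft_force: [-0.4, 0.4, 0.5]
grip_width: 9.0
finger_force: 0.0
[ 0.84962872  0.24481163 -0.56046031  1.89762804  0.15039906  1.04066067
  0.14239547]
```

```bash
python3 -m crank '[[0.1,0.975,0.527,0,0,0,0],[0.1,0.975,0.527,0,0,0,0],[0.1,0.975,0.527,0,0,0,0],[0.1,0.975,0.527,0,0,0,0],[0.1,0.975,0.527,0,0,0,0],[0.1,0.975,0.527,0,0,0,0],[0.1,0.975,0.527,0,0,0,0],[0.1,0.975,0.527,0,0,0,0],[0.1,0.975,0.527,0,0,0,0],[0.1,0,0,0.9,0,0,0],[0.1,0,0,0.9,0,0,0],[0.1,0,0,0.9,0,0,0],[0.1,0,0,0.9,0,0,0],[0.1,0,0,0.9,0,0,0],[0.1,0,0,0.9,0,0,0],[0.1,0,0,0.9,0,0,0],[0.1,0,0,0,0,0,0],[0.1,0,0,0,0,0,0]]'; python3 -c "
from h import *
snap('scene','s2');a=snap('top','t2');print(r.sense()['q'])"
```

```text
t: 5.4
position: [593.3, -16.8, 65.0]
ee_rot: [[0.087, 0.996, -0.001], [0.996, -0.087, -0.001], [-0.001, -0.001, -1.0]]
ft_force: [0.0, 0.5, 0.0]
grip_width: 8.7
finger_force: 0.0
[ 0.35904827  0.57811815 -0.54669129  1.84741415  0.39823978  0.82412938
 -0.47617727]
```

View pics/s2.png

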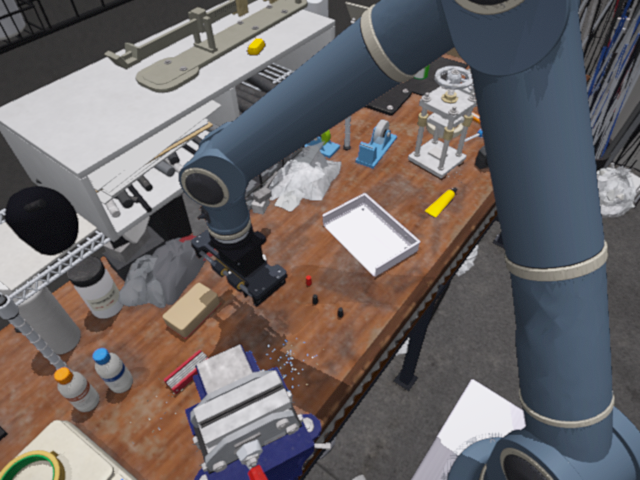

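The scene view shows the gripper behind ferrule A at about (262,295), which it hides. It is clear of the vice and the sanding block. I'll lower it and push.

```bash
python3 -m crank '[[0.1,0,0,0.9,0,0,0],[0.1,0,0,0.8,0,0,0],[0.1,0,0,0.4,0,0,0],[0.1,0,0,0.24,0,0,0],[0.1,0,0,0,0,0,0],[0.1,0,0,0,0,0,0]]'
```

```text
t: 6.1
position: [594.1, -15.4, 7.4]
ee_rot: [[0.085, 0.996, 0.002], [0.996, -0.085, 0.0], [0.0, 0.002, -1.0]]
ft_force: [0.3, 0.3, 0.3]
grip_width: 9.0
finger_force: 0.0
```

```bash
python3 -m crank '[[0.1,-0.3,-0.04,0.04,0,0,0],[0.1,-0.3,0,0,0,0,0],[0.1,-0.3,0,0,0,0,0],[0.1,-0.4,0,0,0,0,0],[0.1,-0.4,0,0,0,0,0],[0.1,-0.4,0,0,0,0,0],[0.1,-0.4,0,0,0,0,0],[0.1,-0.4,0,0,0,0,0],[0.1,-0.4,0,0,0,0,0],[0.1,-0.4,0,0,0,0,0],[0.1,-0.4,0,0,0,0,0],[0.1,-0.4,0,0,0,0,0],[0.1,-0.4,0,0,0,0,0],[0.1,-0.4,0,0,0,0,0],[0.1,-0.4,0,0,0,0,0],[0.1,-0.4,0,0,0,0,0],[0.1,-0.4,0,0,0,0,0],[0.1,-0.4,0,0,0,0,0],[0.1,-0.4,0,0,0,0,0],[0.1,-0.4,0,0,0,0,0]]'; python3 -c "
from h import *
a=snap('scene','s3')[190:340,220:420];b=snap('top','t3')[170:270,220:420]
cv2.imwrite('pics/c3.png',cv2.resize(np.vstack([a,b])[:,:,::-1],None,fx=2.4,fy=2.4))"
```

```text
t: 8.1
position: [575.8, -208.1, 5.6]
ee_rot: [[0.085, 0.996, 0.0], [0.996, -0.085, -0.0], [-0.0, 0.0, -1.0]]
ft_force: [0.0, -0.2, -0.1]
grip_width: 9.0
finger_force: 0.1
```

View pics/c3.png

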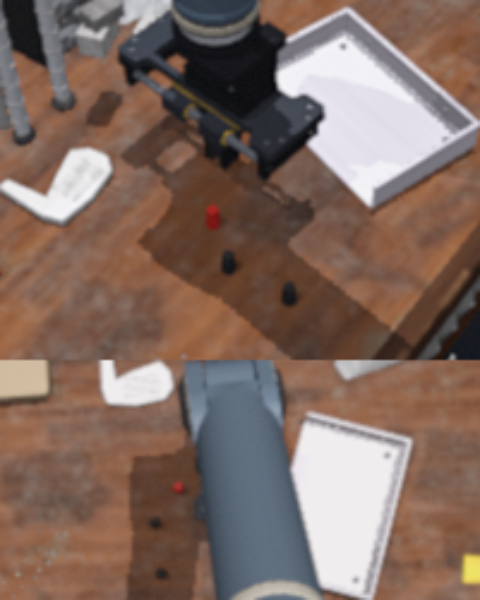

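The crop shows the red ferrule still standing at (213,217) and B and C untouched. A has not been left behind, so it is hidden in front of the fingers; I'll keep pushing.

```bash
python3 -m crank '[[0.1,-0.4,0,0,0,0,0],[0.1,-0.4,0,0,0,0,0],[0.1,-0.4,0,0,0,0,0],[0.1,-0.4,0,0,0,0,0],[0.1,-0.4,0,0,0,0,0],[0.1,-0.4,0,0,0,0,0],[0.1,-0.4,0,0,0,0,0],[0.1,-0.4,0,0,0,0,0],[0.1,-0.4,0,0,0,0,0],[0.1,-0.4,0,0,0,0,0],[0.1,-0.4,0,0,0,0,0],[0.1,-0.4,0,0,0,0,0],[0.1,-0.3,0,0,0,0,0],[0.1,-0.2,0,0,0,0,0],[0.1,-0.1,0,0,0,0,0],[0.1,0,0,0,0,0,0],[0.1,0.3,0,0,0,0,0],[0.1,0.3,0,0,0,0,0],[0.1,0,0,0,0,0,0]]'; python3 -m crank '[[0.1,0,0,0.0,0,0,0],[0.1,0,0,-0.6,0,0,0],[0.1,0,0,-0.9,0,0,0],[0.1,0,0,-0.9,0,0,0],[0.1,0,0,-0.9,0,0,0],[0.1,0,0,0,0,0,0]]'; python3 -c "
from h import *
look('4',(235,200,420,330))"
```

```text
t: 10.1
position: [566.3, -323.9, 5.7]
ee_rot: [[0.082, 0.997, 0.0], [0.997, -0.082, 0.001], [0.001, 0.0, -1.0]]
ft_force: [0.1, 0.0, 0.4]
grip_width: 8.8
finger_force: 0.0
t: 10.7
position: [568.3, -328.0, 92.8]
ee_rot: [[0.086, 0.996, 0.007], [0.996, -0.086, -0.004], [-0.003, 0.007, -1.0]]
ft_force: [0.8, 0.7, 1.0]
grip_width: 8.9
finger_force: 0.0
scene k [235.9 209.8] 38 [ 817.3 -202.4]
scene k [348.8 201.4] 19 [ 611. -397.]
scene k [368.2 201.1] 17 [ 572.5 -427.4]
scene k [354.5 219.2] 13 [ 563.2 -354.8]
scene k [314.8 300.3] 28 [ 492.2 -110.3]
scene k [408.3 316.4] 107 [ 314.6 -195.9]
scene k [340.  313.6] 27 [ 430.2 -116.1]
scene k [415.3 323.4] 112 [ 294.6 -190.3]
scene r [307.7 279.7] 23 [ 538.5 -143.1]
top k [348.6 188.3] 16 [ 633.9 -310.7]
top k [348.8 209.8] 17 [ 569.4 -309. ]
```

```bash
python3 -m crank '[[0.1,0.96,-0.38,0,0,0,0],[0.1,0.96,-0.38,0,0,0,0],[0.1,0.96,-0.38,0,0,0,0],[0.1,0.96,-0.38,0,0,0,0],[0.1,0.96,-0.38,0,0,0,0],[0.1,0.96,-0.38,0,0,0,0],[0.1,0.96,-0.38,0,0,0,0],[0.1,0.96,-0.38,0,0,0,0],[0.1,0.96,-0.38,0,0,0,0],[0.1,0.96,-0.38,0,0,0,0],[0.1,0,0,0,0,0,0],[0.1,0,0,0,0,0,0]]'
```

```text
t: 12.0
position: [491.0, -79.6, 87.5]
ee_rot: [[0.084, 0.996, -0.001], [0.996, -0.084, -0.0], [-0.0, -0.001, -1.0]]
ft_force: [0.0, -1.2, 0.3]
grip_width: 8.6
finger_force: 0.0
```

```bash
python3 -m crank '[[0.1,0,0.14,0.9,0,0,0],[0.1,0,0,0.9,0,0,0],[0.1,0,0,0.8,0,0,0],[0.1,0,0,0.4,0,0,0],[0.1,0,0,0.2,0,0,0],[0.1,0,0,0,0,0,0],[0.1,0,0,0,0,0,0]]'
```

```text
t: 12.7
position: [495.6, -80.1, 8.6]
ee_rot: [[0.086, 0.996, 0.001], [0.996, -0.086, -0.0], [-0.0, 0.001, -1.0]]
ft_force: [0.2, -0.5, -0.5]
grip_width: 8.8
finger_force: 0.0
```

```bash
python3 -m crank '[[0.1,-0.3,-0.04,0.1,0,0,0],[0.1,-0.3,0,0,0,0,0],[0.1,-0.3,0,0,0,0,0],[0.1,-0.4,0,0,0,0,0],[0.1,-0.4,0,0,0,0,0],[0.1,-0.4,0,0,0,0,0],[0.1,-0.4,0,0,0,0,0],[0.1,-0.4,0,0,0,0,0],[0.1,-0.4,0,0,0,0,0],[0.1,-0.4,0,0,0,0,0],[0.1,-0.4,0,0,0,0,0],[0.1,-0.4,0,0,0,0,0],[0.1,-0.4,0,0,0,0,0],[0.1,-0.4,0,0,0,0,0]]'; python3 -m crank '[[0.1,-0.4,0,0,0,0,0],[0.1,-0.4,0,0,0,0,0],[0.1,-0.4,0,0,0,0,0],[0.1,-0.4,0,0,0,0,0],[0.1,-0.4,0,0,0,0,0],[0.1,-0.4,0,0,0,0,0],[0.1,-0.4,0,0,0,0,0],[0.1,-0.4,0,0,0,0,0],[0.1,-0.4,0,0,0,0,0],[0.1,-0.4,0,0,0,0,0],[0.1,-0.4,0,0,0,0,0],[0.1,-0.3,0,0,0,0,0],[0.1,-0.2,0,0,0,0,0],[0.1,-0.1,0,0,0,0,0],[0.1,0,0,0,0,0,0],[0.1,0,0,0,0,0,0]]'
```

```text
t: 14.1
position: [482.6, -212.6, 5.5]
ee_rot: [[0.085, 0.996, 0.0], [0.996, -0.085, -0.0], [-0.0, 0.0, -1.0]]
ft_force: [0.8, 0.0, 0.1]
grip_width: 8.5
finger_force: 0.2
t: 15.7
position: [472.1, -335.9, 5.5]
ee_rot: [[0.085, 0.996, -0.0], [0.996, -0.085, 0.0], [0.0, -0.0, -1.0]]
ft_force: [0.2, 0.2, 0.4]
grip_width: 8.5
finger_force: 0.0
```

```bash
python3 -m crank '[[0.1,0.3,0,0,0,0,0],[0.1,0.3,0,0,0,0,0],[0.1,0,0,0,0,0,0],[0.1,0,0,-0.7,0,0,0],[0.1,0,0,-0.9,0,0,0],[0.1,0,0,-0.9,0,0,0],[0.1,0,0,-0.9,0,0,0],[0.1,0,0,0,0,0,-0.85],[0.1,0,0,0,0,0,-0.85],[0.1,0,0,0,0,0,-0.85],[0.1,0,0,0,0,0,-0.85],[0.1,0,0,0,0,0,-0.85],[0.1,0,0,0,0,0,0]]'; python3 -c "
from h import *
look('5',(300,190,420,330))"; python3 -m crank '[[0.1,0.93,0.06,0,0,0,0],[0.1,0.93,0.06,0,0,0,0],[0.1,0.93,0.06,0,0,0,0],[0.1,0.93,0.06,0,0,0,0],[0.1,0.93,0.06,0,0,0,0],[0.1,0.93,0.06,0,0,0,0],[0.1,0.93,0.06,0,0,0,0],[0.1,0.93,0.06,0,0,0,0],[0.1,0.93,0.06,0,0,0,0],[0.1,0.93,0.06,0,0,0,0],[0.1,0,0,0,0,0,0],[0.1,0,0,0,0,0,0]]'
```

```text
t: 17.0
position: [473.3, -321.2, 90.5]
ee_rot: [[-0.282, 0.959, -0.0], [0.959, 0.282, 0.0], [0.0, 0.0, -1.0]]
ft_force: [0.1, 0.2, 0.1]
grip_width: 8.6
finger_force: 0.0
scene k [340.3 193. ] 29 [ 646.7 -408.8]
scene k [398.  196.3] 286 [ 522. -488.]
scene k [371.4 205.3] 164 [ 557.7 -419.9]
scene k [377.1 197.4] 7 [ 562.  -452.3]
scene k [387.5 208.8] 156 [ 518.8 -433.9]
scene k [354.5 219. ] 12 [ 563.7 -355.3]
scene k [385.2 237.3] 18 [ 471.4 -350.3]
scene k [408.2 316.6] 107 [ 314.6 -195.5]
scene k [340.  313.6] 27 [ 430.2 -116.1]
scene k [415.3 323.4] 112 [ 294.6 -190.3]
scene r [307.7 279.7] 23 [ 538.5 -143.1]
top k [348.  225.1] 49 [ 523.7 -304.9]
t: 18.3
position: [422.4, -94.1, 90.8]
ee_rot: [[-0.282, 0.959, 0.001], [0.959, 0.282, -0.001], [-0.001, 0.0, -1.0]]
ft_force: [0.4, -0.2, 0.3]
grip_width: 8.7
finger_force: 0.0
```

```bash
python3 -m crank '[[0.1,0.1,0,0.9,0,0,0],[0.1,0,0,0.9,0,0,0],[0.1,0,0,0.8,0,0,0],[0.1,0,0,0.5,0,0,0],[0.1,0,0,0.22,0,0,0],[0.1,0,0,0,0,0,0],[0.1,0,0,0,0,0,0]]'
```

```text
t: 19.0
position: [422.1, -92.1, 7.9]
ee_rot: [[-0.281, 0.96, 0.001], [0.96, 0.281, -0.0], [-0.001, 0.001, -1.0]]
ft_force: [0.0, 0.0, -0.8]
grip_width: 8.9
finger_force: 0.0
```

```bash
python3 -m crank '[[0.1,-0.2,0,0.1,0,0,0],[0.1,-0.3,0,0,0,0,0],[0.1,-0.4,0,0,0,0,0],[0.1,-0.4,0,0,0,0,0],[0.1,-0.4,0,0,0,0,0],[0.1,-0.4,0,0,0,0,0],[0.1,-0.4,0,0,0,0,0],[0.1,-0.4,0,0,0,0,0],[0.1,-0.4,0,0,0,0,0],[0.1,-0.4,0,0,0,0,0],[0.1,-0.4,0,0,0,0,0],[0.1,-0.4,0,0,0,0,0]]'; python3 -m crank '[[0.1,-0.4,0,0,0,0,0],[0.1,-0.4,0,0,0,0,0],[0.1,-0.4,0,0,0,0,0],[0.1,-0.4,0,0,0,0,0],[0.1,-0.4,0,0,0,0,0],[0.1,-0.4,0,0,0,0,0],[0.1,-0.4,0,0,0,0,0],[0.1,-0.4,0,0,0,0,0],[0.1,-0.4,0,0,0,0,0],[0.1,-0.4,0,0,0,0,0],[0.1,-0.3,0,0,0,0,0],[0.1,-0.2,0,0,0,0,0],[0.1,-0.1,0,0,0,0,0],[0.1,0,0,0,0,0,0],[0.1,0,0,0,0,0,0]]'
```

```text
t: 20.2
position: [453.4, -200.4, 5.0]
ee_rot: [[-0.282, 0.959, 0.0], [0.959, 0.282, 0.0], [0.0, 0.0, -1.0]]
ft_force: [0.5, 0.5, 0.4]
grip_width: 8.5
finger_force: 0.2
t: 21.7
position: [485.5, -309.6, 5.0]
ee_rot: [[-0.282, 0.959, -0.0], [0.959, 0.282, 0.0], [0.0, -0.0, -1.0]]
ft_force: [0.1, -0.4, -0.9]
grip_width: 8.6
finger_force: 0.0
```

Next I'll back off, lift to about 240 mm, move aside and look.

```bash
python3 -m crank '[[0.1,0.3,0,0,0,0,0],[0.1,0.3,0,0,0,0,0],[0.1,0,0,0,0,0,0],[0.1,0,0,-0.7,0,0,0],[0.1,0,0,-0.9,0,0,0],[0.1,0,0,-0.9,0,0,0],[0.1,0,0,-0.9,0,0,0],[0.1,0,0,-0.9,0,0,0],[0.1,0,0,-0.9,0,0,0],[0.1,0,0,-0.9,0,0,0],[0.1,-0.9,0,-0.9,0,0,0],[0.1,-0.9,0,-0.9,0,0,0],[0.1,-0.9,0,-0.9,0,0,0],[0.1,-0.9,0,0,0,0,0],[0.1,-0.9,0,0,0,0,0],[0.1,-0.9,0,0,0,0,0],[0.1,-0.9,0,0,0,0,0],[0.1,-0.9,0,0,0,0,0],[0.1,0,0,0,0,0,0],[0.1,0,0,0,0,0,0]]'; python3 -c "
from h import *
look('6',(300,200,420,330))
a=cv2.imread('pics/scene6.png')[180:410,150:470];b=cv2.imread('pics/top6.png')[160:280,150:470]
cv2.imwrite('pics/c6.png',cv2.resize(np.vstack([a,b]),None,fx=1.7,fy=1.7))"
```

```text
t: 23.7
position: [532.0, -467.9, 225.8]
ee_rot: [[-0.281, 0.96, 0.001], [0.96, 0.281, 0.001], [0.0, 0.001, -1.0]]
ft_force: [0.4, 0.1, 0.4]
grip_width: 8.9
finger_force: 0.0
scene k [354.4 218.8] 19 [ 564.2 -355.7]
scene k [385.1 237.3] 19 [ 471.6 -350.4]
scene k [372.  240.2] 21 [ 491.1 -323.8]
scene k [409.7 314.1] 112 [ 315.1 -202.5]
scene k [415.4 323.3] 112 [ 294.6 -190.6]
scene r [307.6 279.8] 22 [ 538.3 -142.8]
```

View pics/c6.png

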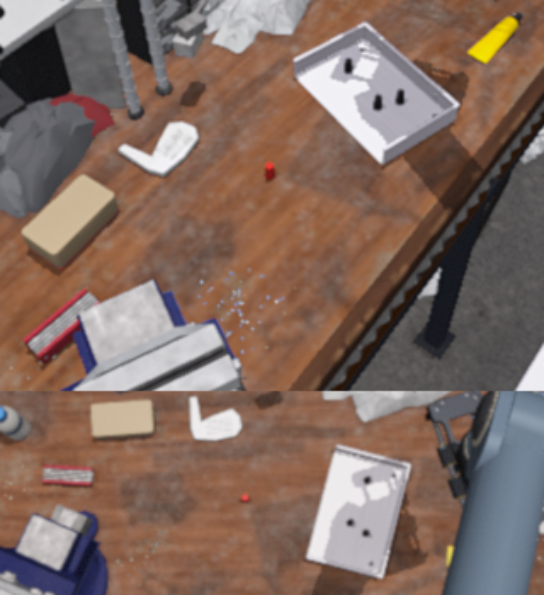

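The crop shows all three black ferrules standing in the pan past the lip, at about (348,66), (378,102) and (400,97). The red one is unmoved at (269,171), and so are the bystanders.

```bash
python3 -c "
from station import r;print(r.hand_in())"
```

```text
the job is handed in; nothing more can be done
None
```

I swept all three black ferrules into the pan and handed the job in at about 24 s; the final pictures show them standing past the lip, with the red ferrule and the bystanders unmoved.

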